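# Draw the plate reader's filter slide and hold it to the light

## Task

The plate reader's optical filter is due for a check against the light: swing up the filter door on top of the reader by its loop handle and leave it standing open. Draw the filter slide straight up out of its slot by the grip tab, keeping the gripper off the glass, and carry it to the light panel without knocking the slide against the panel or disturbing the other things on the bench. Finish while still holding the slide in the gripper: upright, still and square to the panel, some 5 to 8 cm in front of the lit face, its window centred on the lit area.

Things in the scene. Friction and masses are not known exactly. Their poses are not given: they have to be found in the camera images.
- reader: microwell plate reader, fixed: pale housing 320 (x) x 260 (y) mm; origin under its centre, x from its front (sloped console with screen and keys) to its back, z up. The front 85 mm is the console, at most 85 mm high; behind that step the flat top is 150 mm high. It stands left or right of the light panel, turned up to 0.25 rad
- bay (a point): centre of the floor of the open bay under the door, 98 mm above the bench; the bay is 96 (x) x 136 (y) mm and 52 mm deep below the reader's top. The slide stands in a slot 46 mm deep in this floor, 8 mm nearer to the front than this point, with 1.5 to 2 mm play all round. Axes as the reader's
- door (a joint): filter door, the grey cover flap 117 (x) x 148 (y) x 6 mm on the reader's top, hinged at its far edge. 0 = shut, grows as the front edge swings up and back, 1.57 = upright, stop at 1.75 rad. Starts 0 to 0.1 rad. A friction hinge (0.16 N m, about 2 N at the handle) holds it wherever it is left; below 1.45 rad it is in the way of a gripper above the slide
- door_hinge (a point): point on the door's hinge axis, in the middle of its width, 153.5 mm above the bench; y lies along the axis (the reader's y)
- door_handle (a point): middle of the door's loop handle: round steel bar, 8 mm thick, 72 mm long, parallel to the hinge, 153 mm from its axis, in the plane of the door, 36 mm clear of the door's front edge. Some 75 mm of free air below it (console). It can be pinched from above, one finger before and one behind the bar, and turns between the pads. Axes: y along the bar, x towards the hinge
- slide: optical filter slide, hidden under the door at first, upright in its slot: aluminium, 60 to 130 g, 90 mm high. Frame 50 wide (x) x 8 thick (y) x 54 mm high round a square glass; above it the ribbed grip tab, 30 (x) x 10 (y) x 36 mm high. Origin under its centre, z up; in the slot its axes are the reader's, its underside is 52 mm and the tab's top 142 mm above the bench. Both faces alike
- slide_center (a point): centre of the slide, 45 mm above its underside
- slide_tab (a point): point in the slide's grip tab to grip it by, across its 10 mm thickness (y): 74 mm above the slide's underside, 16 mm below the tab's top
- slide_window (a point): centre of the slide's glass window, 26 mm above its underside; axes as the slide's (y = through the glass)
- glass: the slide's glass, 34 x 34 mm, 3 mm thick, set 2.5 mm below both faces of the frame; origin at its centre
- panel: upright light panel, fixed: housing 164 wide (y) x 22 thick (x), its top 146 mm above the bench, on a flat foot 12 mm high that reaches 35 mm in front of the face. It faces the robot; x points from the lit face to its back. Origin on the bench below the face. Stands left or right of the reader, turned up to 0.3 rad
- panel_face (a point): centre of the panel's white lit face, 85 mm above the bench; the lit area is 136 wide (y) x 104 mm high (z). x points into the panel, so in front of it x is negative
- tissue_box: white paper box of lens tissues, 66 x 118 x 35 mm, lying on the rear of the reader's top behind the door; origin under its centre; not part of the job
- petri: covered petri dish, 92 mm across, 15 mm high, lying on the bench in front of the panel; origin under its centre; not part of the job
- cassette: flat white test cassette, 70 x 20 x 5 mm, lying on the bench in front of the panel; origin under its centre; not part of the job
- beaker: empty glass beaker, 64 mm across, 85 mm high, standing behind the panel; origin under its centre; not part of the job
- tube_rack: white rack of capped tubes, 60 x 130 mm, 102 mm high, standing behind the panel; origin under its centre; not part of the job
- sample_pot: white lidded sample pot, 60 mm across, 45 mm high, standing on the rear of the reader's top behind the door; origin under its centre; not part of the job
Things that resemble listed ones, but are neither listed nor needed, are in the scene too. What is shaped like the panel but orange is not meant.

How it is judged:
On the way, in this order (a step that is already met when the one before it is completed fails the run):
1. the filter door stands open (more than 1.3 rad) with the slide still in its slot (value of joint door above 1.3 rad and z of slide in the frame of reader below 0.09 m), for 0.2 s.
2. the slide, held in the fingers, is drawn up clear of the slot and out of the bay, above the reader (contact force between the fingers and slide above 1 N and z of slide in the frame of reader above 0.15 m and horizontal distance between slide and reader below 0.12 m), for 0.1 s.
At the end, for the whole second after the job is handed in: Slide held in the fingers, still, off bench, panel and glass; upright within 12 deg, square to the lit face within 15 deg; window centre 20-130 mm before the face, within 50 mm sideways and 35 mm up or down of its centre; door beyond 1.3 rad; bystanders moved under 30 mm (x of slide_window in the frame of panel_face between -0.13 and -0.02 m and y of slide_window in the frame of panel_face between -0.05 and 0.05 m and z of slide_window in the frame of panel_face between -0.035 and 0.035 m and angle between slide's own z axis and vertical below 0.21 rad and angle between the y axis of slide and the x axis of panel, either way round below 0.26 rad and contact force between the fingers and slide above 1 N and height (world z) of slide_window above 0.045 m and linear speed of slide below 0.02 m/s and contact force between slide and panel below 0.3 N and contact force between the fingers and glass below 0.3 N and value of joint door above 1.3 rad and distance of each of tissue_box, petri, cassette, beaker, tube_rack, sample_pot from where it was at the start of the episode below 0.03 m); the arm keeps its last pose, push and grip.
It fails at once if the fingers touch the glass (over 0.5 N) (contact force between the fingers and glass above 0.5 N).
It fails at once if the slide is knocked against the light panel (over 2 N) (contact force between slide and panel above 2 N).
It fails at once if another thing on the bench is moved more than 30 mm (distance of any of tissue_box, petri, cassette, beaker, tube_rack, sample_pot from where it was at the start of the episode above 0.03 m).
It also fails if it takes over 64 s, if anything falls off the work surface, if the arm or the gripper's body presses on something with over 40 N, if the wrist force passes 120 N, or if a joint passes its speed limit or range.

## Robot

A 6-joint arm with a two-finger parallel gripper is mounted at the origin on the work surface. World frame = base frame: x ahead of the robot, y to its left, z up, the work surface at z = 0. Lengths are in m, angles in rad, forces in N, time in s.
With the tool pointing down it reaches from about 0.325 to 0.9 m from the base axis. Payload 3.5 kg.
Tool frame: the origin (TCP) lies at the centre of the arm's flange, where the gripper is bolted on; the fingertips stand 173 mm ahead of it and the grasp point (between the pads) lies grasp_offset ahead of it (grasp_offset is the distance from the TCP to the grasp point, in m); z points along the fingers, y is the line along which they close (so a half turn about z gives the same grasp; the last joint's range is limited). The gripper opens to 85 mm and grips with 20 to 120 N. Pads are 22 mm wide; open, the fingers measure 114 mm over their backs; the gripper's body (76 mm by 85 mm) begins 54 mm behind the grasp point. The pads swing forward as they close: fully open they stand 13 mm farther back than shut.
Start: joints at [-0.103, 0.276, -0.026, 1.268, 0, 1.467], TCP at [0.625, -0, 0.405] pointing down, gripper open.
Joint ranges: [-3.12, 3.12], [-0.85, 1.88], [-1.08, 1.24], [-1.95, 2.15], [-1.57, 1.53], [-3.14, 3.14]. Speed limits (rad/s): [2.57, 2.57, 3.14, 3.14, 3.14, 3.14].

## Interface

Orientations are given as a rotation vector (axis times angle).
In Python, from rig import * gives the robot as it stands. The module is installed in compiled form; this text tells all that it offers.
- The arm moves only by the tool move_arm, never from a script. Its argument "motion" is a list of rows, each a list of 5 numbers: the shift along the tool's x, y, z normalised to -1 to 1, where 1 is 100 cm, then the turn about the tool's z normalised to -1 to 1, where 1 is pi rad, then the opening, from -1 (shut) to 1 (fully open), so that 0 is half open. In form: [[x, y, z, turn, fingers], ...]. A call has 1 to 20 rows; each row shifts and turns the commanded pose from where the row before left it, along the tool's axes as they then stand; what a row does not reach is not made up. A row lasts 1/8 s, in which the tool goes at most 62.5 mm and 10.7 degrees, less where a joint would pass 70% of its speed; a pose out of reach is approached as far as the arm can. A call with a number of a shift or a turn outside -1 to 1 is refused whole. A call with a gripper value outside its range is refused whole. The fingers move at their own pace and stop on an object; the grip force is fixed at half the most. Time passes only in rows, so rows that do not move let the fingers close. It gives the time, the measured TCP pose, the force, the opening and the grip force at its end, in the units of the state.
- get_obs(): the state, without advancing time (a new reading comes with each control period).
- get_image(name): name is "scene" or "side" or "wrist"; returns a dict with "pixels" (400x640x3 uint8, red, green, blue), "vfov" (degrees; the focal length in pixels is half the picture's height over the tangent of half this angle, whatever the lens; pixels are square), "cx", "cy" (the principal point, pixels), "k1" (the pictures are not rectified: a ray, as slopes to the right and down, at radius r is drawn at 1 + k1 r^2 times it, then the intrinsics apply), "R" (3x3) and "t" (3): a world point X has camera coordinates R X + t; the wrist camera has in their place "T_tool_cam" (4x4, takes a point from camera to tool coordinates, whose origin is the TCP and whose axes are the flange's). Camera axes: x right, y down, z forward; pixel columns grow to the right and rows downward; lengths in m; the calibration is good to about 2 mm. A picture is of the moment at which its call begins: read the wrist's pose just before it. There is no depth.
- sign_off(): hands the job in; it is judged then, once.
The state is a dict: "time": time; "q": joint angles; "joint_velocities": joint speeds; "effort": joint torques, N m; "ee_pos": TCP position; "tcp_rot": TCP orientation; "force": force on the tool from outside, world axes, zero at the start; "torque": the same for the moment, N m; "gripper_width": finger opening in m; "gripper_force": force on a finger pad.
Only numpy, scipy, OpenCV 4.12 (cv2) and the standard library are available. Lean on these libraries where they do the work, as an engineer would, in place of code of your own. Each camera call takes 0.05 s, during which the arm holds its last target. There are 200 camera calls.

## Working session

There is one attempt and no reset: what is moved stays moved. The work goes in short steps, Python scripts to look and compute and a tool call to move; the robot and the scene stay as the last step left them, time stands still between calls to the robot, and variables do not carry over. Pictures are saved under pics/ and viewed, at most 10 in all, crops included, and the job is handed in when it is done.

Besides the shell and the picture viewer there is one more tool, called as name(argument=value, ...) on one line, values as JSON. move_arm: Moves the arm, as the interface text tells. Scaled input: -1 to 1 covers 100 cm each way for a shift and pi rad each way for a turn. Its arguments: {"type":"object","properties":{"motion":{"type":"array","items":{"type":"array","items":{"type":"number"}}}},"required":["motion"]}

```bash
mkdir -p pics; cat > h.py <<'E'
from rig import *
import numpy as np, cv2
from scipy.spatial.transform import Rotation as Ro
def cam(n):
    o=get_obs(); im=get_image(n)
    if 'R' in im: R=np.array(im['R']);t=np.array(im['t'])
    else:
        T=np.array(im['T_tool_cam']); Rt=Ro.from_rotvec(o['tcp_rot']).as_matrix()
        Rc=Rt@T[:3,:3]; c=Rt@T[:3,3]+np.array(o['ee_pos']); R=Rc.T; t=-R@c
    p=np.array(im['pixels']); f=p.shape[0]/2/np.tan(np.radians(im['vfov'])/2)
    return dict(p=p,f=f,cx=im['cx'],cy=im['cy'],k1=im['k1'],R=R,t=t)
def ray(c,u,v):
    d=np.array([(u-c['cx'])/c['f'],(v-c['cy'])/c['f']]); s=d.copy()
    for _ in range(30): s=d/(1+c['k1']*(s@s))
    return -c['R'].T@c['t'], c['R'].T@np.array([s[0],s[1],1])
def onz(c,u,v,z):
    o,d=ray(c,u,v); return o+d*(z-o[2])/d[2]
def proj(c,X):
    x=c['R']@np.array(X)+c['t']; s=x[:2]/x[2]; s=s*(1+c['k1']*(s@s)); return s*c['f']+[c['cx'],c['cy']]
def tri(c1,p1,c2,p2):
    o1,d1=ray(c1,*p1);o2,d2=ray(c2,*p2)
    A=np.stack([d1,-d2],1);s=np.linalg.lstsq(A,o2-o1,rcond=None)[0]
    a=o1+s[0]*d1;b=o2+s[1]*d2; return (a+b)/2,np.linalg.norm(a-b)
def save(c,n): cv2.imwrite('pics/'+n+'.png',c['p'][:,:,::-1])
E
python3 - <<'E'
from h import *
import pickle
print(get_obs())
for n in ['scene','side','wrist']:
    c=cam(n); save(c,n+'0'); pickle.dump(c,open(n+'0.pkl','wb')); print(n,c['f'],-c['R'].T@c['t'],c['R'][2])
a=cv2.imread('pics/scene0.png');b=cv2.imread('pics/side0.png')
E
```

```text
{'time': 0.0, 'q': array([-1.03384216e-01,  2.77164544e-01, -2.79173748e-02,  1.26801702e+00,
       -1.61581542e-05,  1.46741894e+00]), 'joint_velocities': array([-0.00032168,  0.00034112, -0.00016485, -0.00044432,  0.00052369,
       -0.00067106]), 'effort': array([-1.23772923e-03, -4.45513523e+01,  2.95201170e+01,  1.64704624e-02,
       -2.18722530e-04, -1.59438730e-05]), 'ee_pos': array([6.24594584e-01, 4.00571151e-05, 4.03522486e-01]), 'tcp_rot': array([-2.22019166, -2.22017655,  0.00229838]), 'force': array([ 0.28996833, -0.29794041,  0.83841162]), 'torque': array([ 0.03095384, -0.06114937,  0.01875827]), 'gripper_force': 0.0, 'gripper_width': 0.08578034615067139}
scene 370.7664003486448 [0.91353985 0.43529412 0.87882777] [-0.44696143 -0.3770617  -0.81120278]
side 501.83694421775715 [0.87063245 0.78648549 1.17356824] [-0.2852266  -0.53528626 -0.79505623]
wrist 304.221259595414 [0.62428828 0.07421283 0.37217249] [-4.32742648e-04 -2.86758825e-01 -9.58002708e-01]
```

View pics/scene0.png

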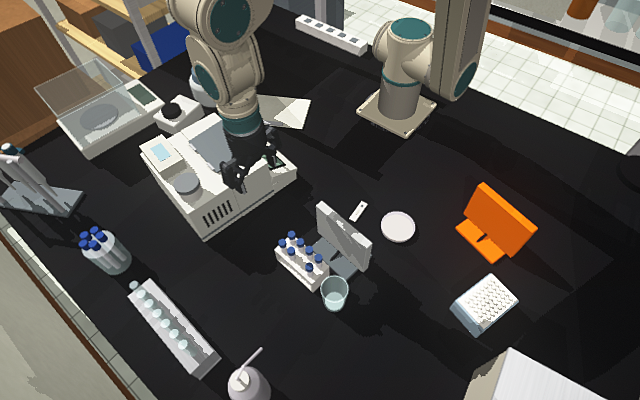

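View pics/side0.png

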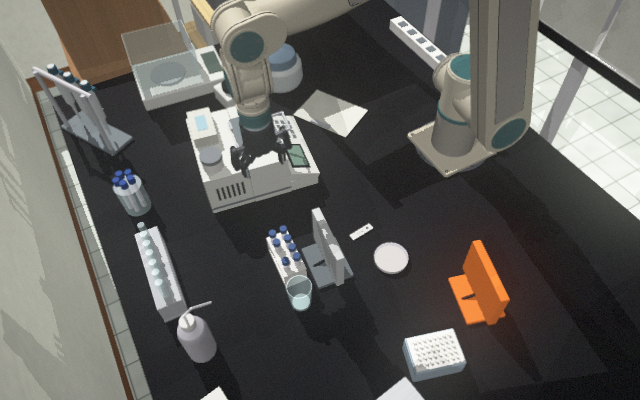

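View pics/wrist0.png

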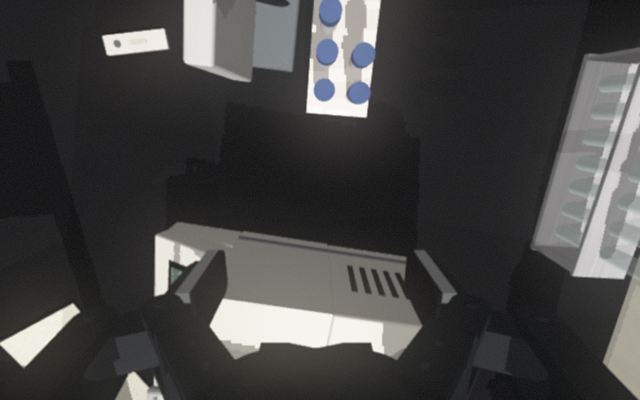

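The scene view shows the reader under the gripper (about (225,180)), with the tissue box at (162,155) and the pot at (187,183). The white panel is at (345,237), the petri dish at (398,226) and the cassette at (358,211). The orange decoy is at (500,225). The side view agrees. In the wrist view, image up is +y and image right is +x. The arm hides the door, so I'll move the wrist towards −y to see it from above.

move_arm(motion=[[-0.05, 0, -0.05, 0, 1], [-0.06, 0, -0.05, 0, 1], [-0.06, 0, -0.03, 0, 1], [-0.06, 0, 0, 0, 1], [0, 0, 0, 0, 1], [0, 0, 0, 0, 1]])

```text
time: 0.9
ee_pos: [0.6248, -0.2082, 0.516]
tcp_rot: [-2.221, -2.219, 0.0]
force: [0.7, 0.1, -0.6]
gripper_width: 0.0857
gripper_force: 0.0
```

```bash
python3 - <<'E'
from h import *
import pickle
for n in ['scene','side','wrist']:
    c=cam(n); save(c,n+'1'); pickle.dump(c,open(n+'1.pkl','wb'))
print(get_obs()['ee_pos'])
a=cv2.imread('pics/scene1.png')[80:280,100:400];b=cv2.imread('pics/side1.png')[80:280,170:470]
w=cv2.imread('pics/wrist1.png')
cv2.imwrite('pics/m1.png',np.vstack([cv2.resize(a,(800,533))]))
cv2.imwrite('pics/m2.png',np.vstack([cv2.resize(b,(800,533))]))
E
```

```text
[ 0.62501792 -0.20675548  0.51650884]
```

View pics/wrist1.png

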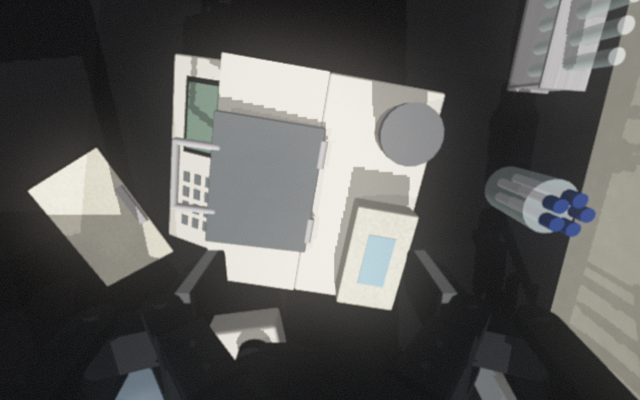

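View pics/m1.png

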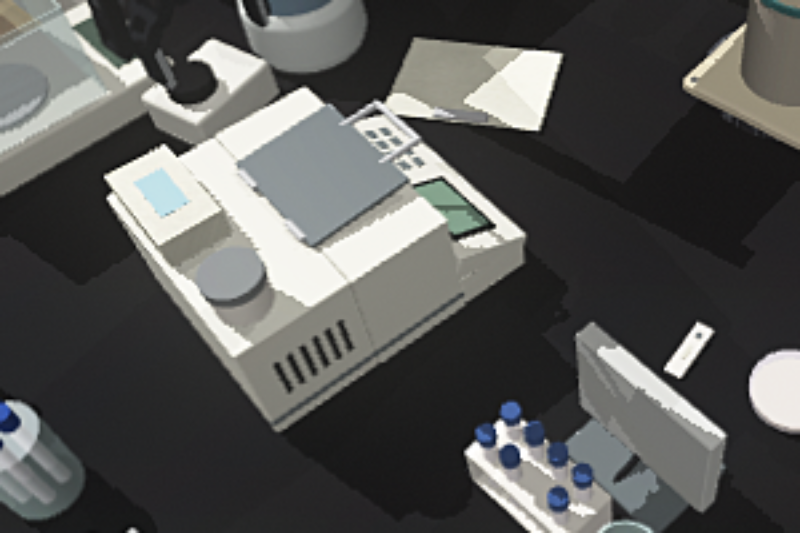

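The wrist view shows the door clearly, with corners (217,112), (326,127), (304,250) and (206,246). Its loop handle bar runs from (175,143) to (172,208), and the hinge lugs are at (322,153) and (308,230). Two other things could be mistaken for the handle: the keypad edge at (195,185) and the white scale/device at (250,330). The loop on the grey flap is the right one.

```bash
python3 - <<'E'
from h import *
import pickle
w=pickle.load(open('wrist1.pkl','rb'));s=pickle.load(open('scene1.pkl','rb'))
P=lambda u,v,z=.15:onz(w,u,v,z)
fl,bl,fr=P(222,53),P(445,95),P(228,283)
print('top corners',fl,bl,fr,np.linalg.norm(bl-fl), 'step',np.linalg.norm(fr-fl))
d=bl-fl;print('yaw',np.arctan2(d[1],d[0]))
d=fl-fr;print('yaw from step',np.arctan2(-d[0],d[1]))
h1,h2=P(322,153,.1535),P(308,230,.1535)
d=h1-h2;print('hinge',h1,h2,'yaw',np.arctan2(-d[0],d[1]))
D=[P(*p,.156) for p in [(217,112),(326,127),(304,250),(206,246)]]
for i in range(4):print('door',D[i],np.linalg.norm(D[i]-D[i-1]))
for z in (.154,.162,.17):
  a,b=P(176,143,z),P(173,208,z);print('bar',z,a,b,np.linalg.norm(a-b))
c=w['p'][90:270,150:340,::-1]
cv2.imwrite('pics/c1.png',cv2.resize(c,(633,600),interpolation=cv2.INTER_CUBIC))
E
```

```text
top corners [ 0.53014158 -0.08021443  0.15      ] [ 0.76012014 -0.11981664  0.15      ] [ 0.51523204 -0.34430097  0.15      ] 0.2333633934041546 step 0.26450708559894287
yaw -0.1705271931332309
yaw from step -0.05639716717183711
hinge [ 0.63180068 -0.18043698  0.1535    ] [ 0.61613881 -0.27082141  0.1535    ] yaw -0.1715768450798548
door [ 0.52193229 -0.13754906  0.156     ] 0.15536480072148748
door [ 0.63573492 -0.15262515  0.156     ] 0.1147968955774794
door [ 0.6113245  -0.29543097  0.156     ] 0.14487709213800923
door [ 0.49510005 -0.29057929  0.156     ] 0.11632567718853065
bar 0.154 [ 0.47406821 -0.16984124  0.154     ] [ 0.46111264 -0.2438339   0.154     ] 0.07511831784483133
bar 0.162 [ 0.477705   -0.16894545  0.162     ] [ 0.46506258 -0.2411497   0.162     ] 0.07330268720571968
bar 0.17 [ 0.4813418  -0.16804967  0.17      ] [ 0.46901252 -0.23846549  0.17      ] 0.07148705656660805
```

View pics/c1.png

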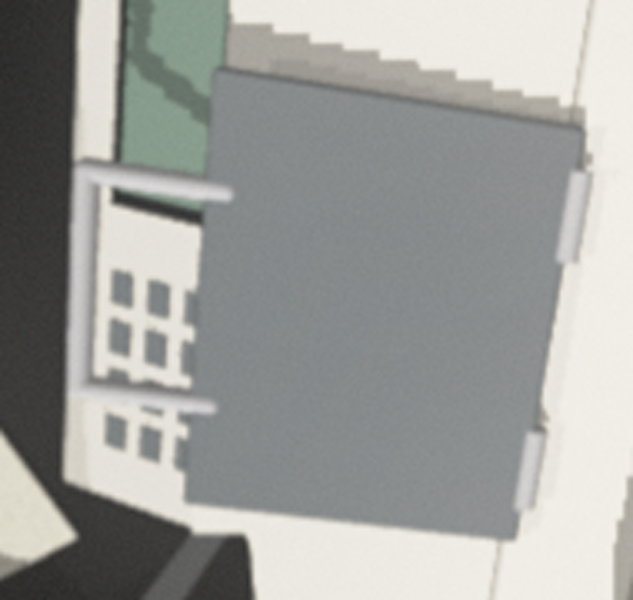

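The crop confirms the loop handle on the grey flap, and the bar length (72 mm) and door sizes fit. Reader yaw is about −0.171, the hinge is near (0.624, −0.225) and the bar near (0.473, −0.203, 0.165). I'll approach above the bar with narrowed fingers, because the gap to the door edge is only 36 mm.

move_arm(motion=[[0, 0, 0, 0.0545, -0.35], [-0.01, -0.05, 0.02, 0, -0.35], [-0.012, -0.05, 0.04, 0, -0.35], [0, -0.05, 0.03, 0, -0.35], [0, 0, 0.05, 0, -0.35], [0, 0, 0.04, 0, -0.35], [0, 0, 0, 0, -0.35], [0, 0, 0, 0, -0.35]])

```text
time: 2.05
ee_pos: [0.4764, -0.2038, 0.3401]
tcp_rot: [2.4, 2.024, 0.001]
force: [0.8, -0.2, 0.0]
gripper_width: 0.0279
gripper_force: 0.0
```

```bash
python3 - <<'E'
from h import *
import pickle
import rig
try: print(rig.grasp_offset)
except Exception as e: print(e,[x for x in dir(rig) if x[0]!='_'])
o=get_obs();print(o['ee_pos'],o['tcp_rot'],o['gripper_width'],Ro.from_rotvec(o['tcp_rot']).as_matrix())
for n in ['wrist','scene','side']:
  c=cam(n);save(c,n+'2');pickle.dump(c,open(n+'2.pkl','wb'))
  for z in (.154,.166):print(n,z,proj(c,[.473+.0061,-.203+.035,z]),proj(c,[.473-.0061,-.203-.035,z]))
E
```

```text
0.1547
[ 0.47635052 -0.20380907  0.34005414] [2.40049027e+00 2.02360914e+00 1.11219577e-03] 0.027911645694869168 [[ 1.69149551e-01  9.85588754e-01  1.79927905e-03]
 [ 9.85590136e-01 -1.69147899e-01 -1.03516171e-03]
 [-7.15899466e-04  1.94844882e-03 -9.99997846e-01]]
wrist 0.154 [308.91470537 183.45371273] [309.21058701 300.37010382]
wrist 0.166 [308.48066879 189.4195902 ] [308.85186167 313.56401822]
scene 0.154 [256.59746961 134.29946225] [242.04648763 120.86538199]
scene 0.166 [255.86281416 131.1503274 ] [241.20017711 117.69083511]
side 0.154 [289.1665886  131.17868823] [282.14409244 114.97984759]
side 0.166 [288.83529053 128.15133299] [281.77525894 111.92859591]
```

View pics/wrist2.png

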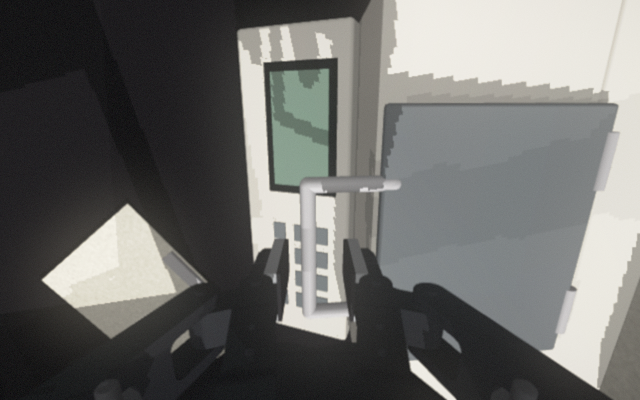

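The bar shows at (308,187) to (310,315), matching my prediction for z = 0.166. Next I lower and pinch.

move_arm(motion=[[0, -0.002, 0.008, 0, -0.35], [0, -0.001, 0.008, 0, -0.35], [0, 0, 0, 0, -0.35], [0, 0, 0, 0, -1], [0, 0, 0, 0, -1], [0, 0, 0, 0, -1], [0, 0, 0, 0, -1]])

```text
time: 3.08
ee_pos: [0.4728, -0.2036, 0.3225]
tcp_rot: [2.403, 2.023, 0.001]
force: [1.1, -0.2, -0.9]
gripper_width: 0.0055
gripper_force: 58.5
```

```bash
python3 - <<'E'
from h import *
o=get_obs();print(o['ee_pos'],o['force'],o['gripper_width'],o['gripper_force'])
a=np.linspace(.08,1.62,20);y=-.153*np.cos(a);z=-.153*np.sin(a)
print([[0,round(p,4),round(q,4),0,-1] for p,q in zip(np.diff(y),np.diff(z))])
E
```

```text
[ 0.47275323 -0.20363368  0.32253365] [ 1.14662539 -0.21056698 -0.85262724] 0.0054974999223641454 58.455535769462585
[[0, np.float64(0.0015), np.float64(-0.0123), 0, -1], [0, np.float64(0.0025), np.float64(-0.0121), 0, -1], [0, np.float64(0.0035), np.float64(-0.0119), 0, -1], [0, np.float64(0.0044), np.float64(-0.0116), 0, -1], [0, np.float64(0.0053), np.float64(-0.0112), 0, -1], [0, np.float64(0.0062), np.float64(-0.0107), 0, -1], [0, np.float64(0.0071), np.float64(-0.0102), 0, -1], [0, np.float64(0.0079), np.float64(-0.0096), 0, -1], [0, np.float64(0.0086), np.float64(-0.0089), 0, -1], [0, np.float64(0.0093), np.float64(-0.0082), 0, -1], [0, np.float64(0.0099), np.float64(-0.0074), 0, -1], [0, np.float64(0.0105), np.float64(-0.0066), 0, -1], [0, np.float64(0.011), np.float64(-0.0057), 0, -1], [0, np.float64(0.0114), np.float64(-0.0048), 0, -1], [0, np.float64(0.0118), np.float64(-0.0038), 0, -1], [0, np.float64(0.0121), np.float64(-0.0029), 0, -1], [0, np.float64(0.0123), np.float64(-0.0019), 0, -1], [0, np.float64(0.0124), np.float64(-0.0009), 0, -1], [0, np.float64(0.0124), np.float64(0.0001), 0, -1]]
```

move_arm(motion=[[0, 0.0015, -0.0123, 0, -1], [0, 0.0025, -0.0121, 0, -1], [0, 0.0035, -0.0119, 0, -1], [0, 0.0044, -0.0116, 0, -1], [0, 0.0053, -0.0112, 0, -1], [0, 0.0062, -0.0107, 0, -1], [0, 0.0071, -0.0102, 0, -1], [0, 0.0079, -0.0096, 0, -1]])

```text
time: 4.08
ee_pos: [0.5099, -0.2098, 0.4127]
tcp_rot: [-2.401, -2.021, 0.003]
force: [-4.8, 1.5, -0.4]
gripper_width: 0.0054
gripper_force: 58.5
```

move_arm(motion=[[0, 0.0086, -0.0089, 0, -1], [0, 0.0093, -0.0082, 0, -1], [0, 0.0099, -0.0074, 0, -1], [0, 0.0105, -0.0066, 0, -1], [0, 0.011, -0.0057, 0, -1], [0, 0.0114, -0.0048, 0, -1], [0, 0.0118, -0.0038, 0, -1], [0, 0.0121, -0.0029, 0, -1], [0, 0.0123, -0.0019, 0, -1], [0, 0.0124, -0.0009, 0, -1], [0, 0.0124, 0.0001, 0, -1], [0, 0, 0, 0, -1]])

```text
time: 5.58
ee_pos: [0.6324, -0.2306, 0.4648]
tcp_rot: [2.4, 2.023, 0.007]
force: [1.1, 2.6, 5.7]
gripper_width: 0.0054
gripper_force: 61.9
```

Door swung to about 1.6 rad by the arc travelled. Next I release, rise, back off over the bay, and turn 90° so the fingers close across y and the camera sits on the front side.

move_arm(motion=[[0, 0, 0, 0, -0.3], [0, 0, 0, 0, -0.3], [0, 0, 0, 0, -0.3], [0, 0, -0.03, 0, -0.3], [0, 0, -0.05, 0, -0.3], [0, -0.03, -0.01, 0, -0.3], [0, -0.03, 0, -0.05, -0.3]])

```text
time: 6.45
ee_pos: [0.5708, -0.2209, 0.5547]
tcp_rot: [2.23, 2.208, 0.001]
force: [0.3, 0.4, -0.1]
gripper_width: 0.0297
gripper_force: 0.0
```

move_arm(motion=[[0, 0, 0, -0.05, 0], [0, 0, 0, -0.05, 0], [0, 0, 0, -0.05, 0], [0, 0, 0, -0.05, 0], [0, 0, 0, -0.05, 0], [0, 0, 0, -0.05, 0], [0, 0, 0, -0.05, 0], [0, 0, 0, -0.05, 0], [0, 0, 0, -0.05, 0], [0, 0, 0, 0, 0], [0, 0, 0, 0, 0]])

```text
time: 7.82
ee_pos: [0.5711, -0.2208, 0.553]
tcp_rot: [-0.272, -3.13, 0.0]
force: [-0.9, 0.7, -0.1]
gripper_width: 0.0426
gripper_force: 0.0
```

```bash
python3 - <<'E'
from h import *
import pickle
o=get_obs();R=Ro.from_rotvec(o['tcp_rot']).as_matrix();print(o['time'],o['q'],o['ee_pos'],o['gripper_width'],np.round(R,3).tolist())
for n in ['wrist','scene','side']:
  c=cam(n);save(c,n+'3');pickle.dump(c,open(n+'3.pkl','wb'))
s=cv2.imread('pics/scene3.png')[60:300,110:430]
w=cv2.imread('pics/wrist3.png')
cv2.imwrite('pics/m3.png',np.vstack([cv2.resize(w,(480,300)),cv2.resize(s,(400,300))[:, :400] if 0 else np.pad(cv2.resize(s,(400,300)),((0,0),(0,80),(0,0)))]))
E
```

```text
7.825 [-4.74363016e-01  2.18387349e-01  2.05562610e-01  1.55807406e+00
 -1.38994065e-04 -3.00721762e-01] [ 0.57111745 -0.22076251  0.55299407] 0.042622361315541035 [[-0.985, 0.173, -0.0], [0.173, 0.985, -0.0], [0.0, -0.0, -1.0]]
```

View pics/wrist3.png

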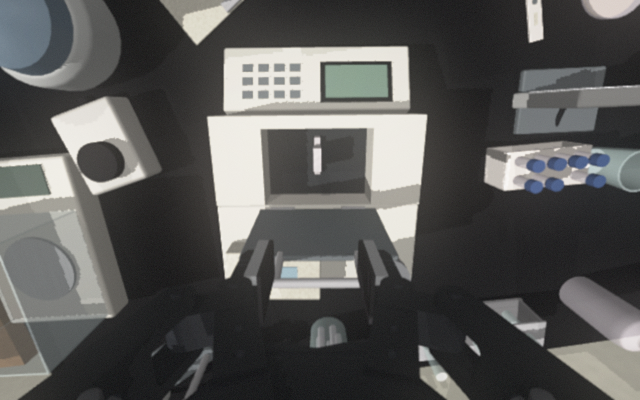

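The bay is open and the slide's tab shows as a bright strip at about (317,137–175). The hinge-side door is upright at the bottom of the picture. I zoom to locate the tab top.

```bash
python3 - <<'E'
from h import *
import pickle
w=pickle.load(open('wrist3.pkl','rb'))
c=w['p'][110:220,255:385,::-1]
cv2.imwrite('pics/c3.png',cv2.resize(c,None,fx=5,fy=5,interpolation=cv2.INTER_NEAREST))
g=w['p'][120:200,275:362].max(2)
n,l,st,ce=cv2.connectedComponentsWithStats((g>110).astype(np.uint8))
for i in range(1,n):
  if st[i][4]>20: print(st[i]+[275,120,0,0,0],ce[i]+[275,120])
for v in range(125,185,4):print(v,w['p'][v,308:328].max(1).tolist())
o=np.array([.581,-.221]);ex=np.array([.985,-.170]);ey=np.array([.170,.985])
for xx in (-.02,-.03):
  for z in (.142,.106):
   print(xx,z,[proj(w,[*(o+(xx+d)*ex),z]).round(1).tolist() for d in(-.015,.015)])
E
```

```text
[275 120  87  10 836] [317.00478469 124.31698565]
[312 136  10  39 316] [316.91772152 155.77531646]
[275 194  87   6 506] [318.47628458 196.57905138]
125 [239, 240, 239, 240, 238, 239, 239, 239, 239, 239, 239, 239, 239, 239, 240, 239, 240, 239, 239, 238]
129 [111, 113, 113, 115, 111, 116, 115, 115, 112, 114, 113, 114, 112, 114, 111, 112, 113, 113, 111, 115]
133 [86, 86, 86, 84, 85, 86, 86, 84, 86, 86, 84, 84, 83, 87, 86, 85, 84, 87, 86, 85]
137 [86, 86, 84, 85, 83, 95, 140, 171, 177, 176, 177, 163, 109, 75, 71, 71, 71, 77, 82, 84]
141 [80, 83, 83, 84, 80, 108, 185, 225, 228, 229, 229, 220, 138, 77, 69, 73, 73, 73, 75, 72]
145 [83, 84, 84, 82, 79, 99, 137, 143, 129, 127, 128, 124, 103, 76, 69, 72, 70, 72, 71, 71]
149 [82, 83, 82, 81, 119, 194, 229, 233, 231, 231, 230, 233, 229, 136, 72, 68, 67, 71, 68, 69]
153 [79, 79, 79, 79, 105, 175, 230, 234, 235, 233, 234, 236, 232, 145, 72, 68, 68, 66, 70, 68]
157 [83, 82, 79, 79, 103, 175, 231, 237, 234, 232, 229, 232, 226, 139, 71, 66, 66, 68, 69, 68]
161 [81, 78, 79, 78, 98, 166, 226, 232, 233, 232, 232, 235, 228, 142, 71, 66, 65, 64, 66, 67]
165 [77, 79, 80, 79, 97, 168, 229, 234, 231, 230, 229, 230, 222, 137, 69, 64, 66, 68, 73, 80]
169 [75, 76, 77, 76, 92, 156, 225, 230, 228, 228, 227, 230, 223, 138, 70, 62, 64, 68, 71, 76]
173 [77, 81, 74, 77, 75, 85, 140, 195, 199, 194, 197, 183, 122, 78, 73, 76, 74, 77, 74, 77]
177 [78, 77, 82, 78, 80, 78, 80, 77, 77, 74, 75, 73, 77, 73, 76, 75, 75, 75, 75, 74]
181 [72, 78, 76, 76, 77, 76, 78, 77, 77, 76, 74, 74, 74, 74, 75, 76, 74, 75, 78, 73]
-0.02 0.142 [[315.7, 147.4], [315.7, 171.2]]
-0.02 0.106 [[315.7, 144.0], [315.7, 165.9]]
-0.03 0.142 [[315.7, 139.3], [315.7, 163.4]]
-0.03 0.106 [[315.7, 136.5], [315.7, 158.7]]
```

View pics/c3.png

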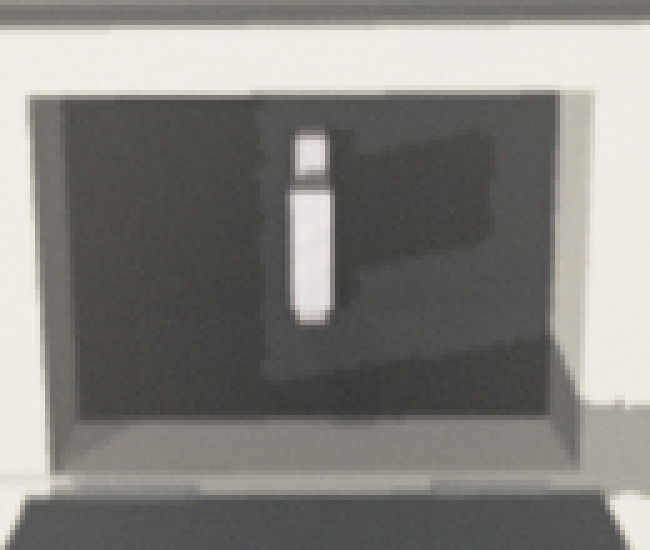

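The tab top spans (317,148) to (317,173), which puts it at reader x ≈ −19 mm, y ≈ +2 mm. I descend partway and check from near.

move_arm(motion=[[0.0094, 0.0032, 0.03, 0, 0], [0, 0, 0.05, 0, 0], [0, 0, 0.05, 0, 0], [0, 0, 0.05, 0, 0], [0, 0, 0.02, 0, 0], [0, 0, 0, 0, 0], [0, 0, 0, 0, 0]])

```text
time: 8.85
ee_pos: [0.5631, -0.2162, 0.3545]
tcp_rot: [0.269, 3.128, -0.001]
force: [-0.1, -0.1, 0.6]
gripper_width: 0.0426
gripper_force: 0.0
```

```bash
python3 - <<'E'
from h import *
import pickle
w=pickle.load(open('wrist3.pkl','rb'))
print('tab',onz(w,317.1,160.3,.142),'bar?',onz(w,315,283,.306))
o=get_obs();print(o['time'],o['ee_pos'])
c=cam('wrist');pickle.dump(c,open('wrist4.pkl','wb'));save(c,'wrist4')
s=cam('scene');pickle.dump(s,open('scene4.pkl','wb'));save(s,'scene4')
print('pred',proj(c,[.5624,-.216,.142]))
a=c['p'][:,120:520,::-1];b=s['p'][80:280,110:410,::-1]
cv2.imwrite('pics/m4.png',np.hstack([a,cv2.resize(np.ascontiguousarray(b),(400,267))[:267] if 0 else cv2.resize(np.ascontiguousarray(b[:, :]),(400,400))]))
E
```

```text
tab [ 0.56269527 -0.21607472  0.142     ] bar? [ 0.6331883  -0.23077255  0.306     ]
8.85 [ 0.56305877 -0.21617657  0.35445127]
pred [313.91117347 225.11278933]
```

View pics/m4.png

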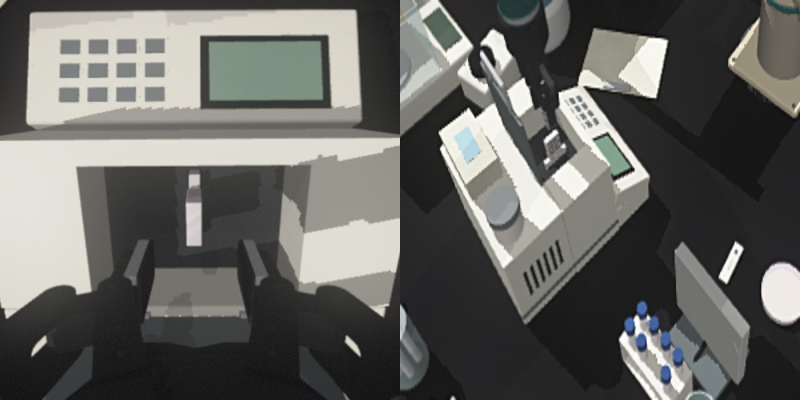

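The tab top is at (314,203–246), exactly as predicted, and the door stands upright. I descend and grip.

move_arm(motion=[[0, 0, 0.03, 0, 0], [0, 0, 0.025, 0, 0], [0, 0, 0.015, 0, 0], [0, 0, 0, 0, 0], [0, 0, 0, 0, -1], [0, 0, 0, 0, -1], [0, 0, 0, 0, -1], [0, 0, 0, 0, -1], [0, 0, 0, 0, -1]])

```text
time: 10.07
ee_pos: [0.5632, -0.2163, 0.2846]
tcp_rot: [0.268, 3.127, -0.002]
force: [0.3, 0.1, 5.4]
gripper_width: 0.0091
gripper_force: 59.2
```

move_arm(motion=[[0, 0, -0.006, 0, -1], [0, 0, -0.01, 0, -1], [0, 0, -0.012, 0, -1], [0, 0, -0.015, 0, -1], [0, 0, -0.015, 0, -1], [0, 0, -0.02, 0, -1], [0, 0, -0.02, 0, -1], [0, 0, -0.02, 0, -1], [0, 0, -0.02, 0, -1], [0, 0, -0.012, 0, -1], [0, 0, 0, 0, -1], [0, 0, 0, 0, -1], [0, 0, 0, 0, -1]])

```text
time: 11.7
ee_pos: [0.5622, -0.2157, 0.4319]
tcp_rot: [-0.268, -3.128, -0.001]
force: [0.1, -0.5, -1.3]
gripper_width: 0.009
gripper_force: 58.6
```

```bash
python3 - <<'E'
from h import *
import pickle
o=get_obs();print(o['time'],o['ee_pos'],o['gripper_width'],o['force'])
for n in ['wrist','side']:
  c=cam(n);save(c,n+'5');pickle.dump(c,open(n+'5.pkl','wb'))
# panel in wrist3, wrist0, scene3, side3 : montage
W=cv2.imread('pics/wrist3.png')[40:160,480:640];A=cv2.imread('pics/side5.png')[180:320,230:420];B=cv2.imread('pics/scene4.png')[180:300,260:420]
Z=cv2.imread('pics/wrist0.png')[0:120,80:400]
f=lambda i,w,h:cv2.resize(i,(w,h),interpolation=cv2.INTER_CUBIC)
cv2.imwrite('pics/m5.png',np.vstack([np.hstack([f(W,400,300),f(B,400,300)]),np.hstack([f(A,400,295),f(Z,400,295)])]))
E
```

```text
11.7 [ 0.56220585 -0.21574011  0.43191218] 0.00895223304733057 [ 0.06404418 -0.45896665 -1.29716292]
```

View pics/m5.png

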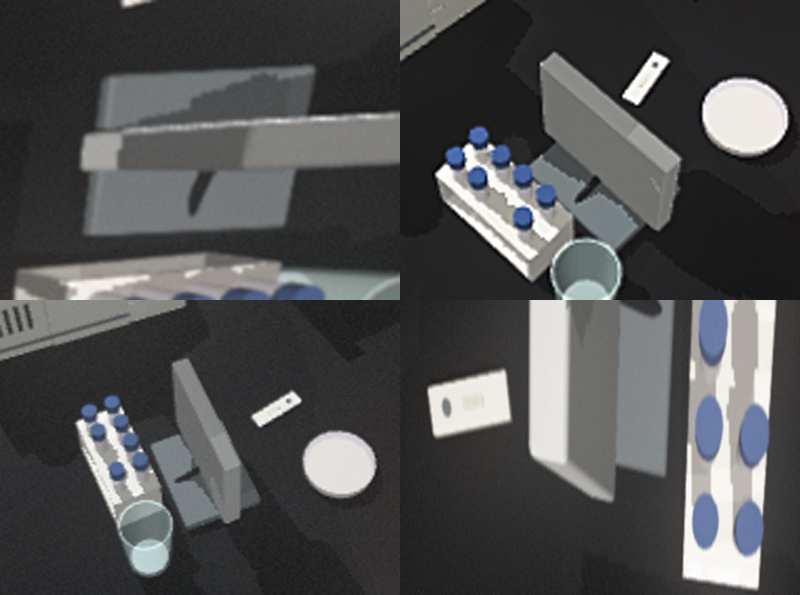

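The montage shows the panel's top edge in scene from about (316,203) to (364,246) on the back side and (324,201) to (372,243) on the front side. In the side view it runs (312,211) to (335,259) and (319,208) to (343,255). The cassette and petri dish lie in front.

```bash
python3 - <<'E'
from h import *
import pickle
L=lambda n:pickle.load(open(n+'.pkl','rb'))
for n,ps in [('scene4',[(316.4,203.2),(324,200.8),(364.4,246),(372,243)]),('side5',[(312.2,210.9),(319.3,208.5),(335,259.3),(343,255.5)])]:
  c=L(n);q=[onz(c,*p,.146)[:2] for p in ps];print(n,np.round(q,4).tolist())
  f=q[3]-q[1];b=q[2]-q[0];print('len',np.linalg.norm(f),np.linalg.norm(b),'yaw',np.arctan2(-f[0],f[1]),np.arctan2(-b[0],b[1]),'front mid',(q[1]+q[3])/2,'thick',np.linalg.norm(q[1]-q[0]))
w=L('wrist0')
print([onz(w,*p,.146).round(4).tolist() for p in[(184,63),(183,0),(218,72)]])
s=L('scene4')
print('petri',onz(s,398,226,.015),'cassette',onz(s,358,211,.005))
E
```

```text
scene4 [[0.549, 0.1008], [0.5324, 0.1107], [0.5713, 0.2562], [0.5549, 0.2651]]
len 0.15596971363938109 0.15694381184280087 yaw -0.1445609791890188 -0.14273546170544643 front mid [0.54364804 0.18789379] thick 0.019310490675105655
side5 [[0.5531, 0.1074], [0.5339, 0.1098], [0.5735, 0.2586], [0.5519, 0.2591]]
len 0.15038838457285233 0.1526211433669854 yaw -0.11954258695183075 -0.133663741879575 front mid [0.54289454 0.18443712] thick 0.019351444578884453
[[0.5336, 0.1034, 0.146], [0.5374, 0.1415, 0.146], [0.5566, 0.0976, 0.146]]
petri [0.40549981 0.2603255  0.015     ] cassette [0.42731839 0.1446892  0.005     ]
```

Panel face centre is about (0.543, 0.184) with yaw about −0.13, and the width and thickness are roughly right. I turn first, then carry at height (slide underside about 0.20).

move_arm(motion=[[0, 0, 0, 0.0486, -1], [0, 0, 0, 0.0486, -1], [0, 0, 0, 0.0486, -1], [0, 0, 0, 0.0486, -1], [0, 0, 0, 0.0486, -1], [0, 0, 0, 0.0486, -1], [0, 0, 0, 0.0486, -1], [0, 0, 0, 0.0486, -1], [0, 0, 0, 0.0486, -1], [0, 0, 0, 0.0486, -1], [0, 0, 0, 0, -1]])

```text
time: 13.18
ee_pos: [0.5624, -0.2159, 0.4326]
tcp_rot: [-2.356, -2.077, 0.001]
force: [0.4, -0.4, -1.6]
gripper_width: 0.0091
gripper_force: 58.7
```

move_arm(motion=[[0.015, -0.006, 0, 0, -1], [0.03, -0.012, 0, 0, -1], [0.035, -0.014, 0, 0, -1], [0.035, -0.014, 0, 0, -1], [0.035, -0.014, 0, 0, -1], [0.035, -0.014, 0, 0, -1], [0.035, -0.014, 0, 0, -1], [0.035, -0.014, 0, 0, -1], [0.035, -0.012, 0, 0, -1], [0.035, -0.012, 0, 0, -1], [0.03, -0.01, 0, 0, -1], [0.02, 0, 0, 0, -1], [0.012, 0, 0, 0, -1], [0.007, 0, 0, 0, -1], [0, 0, 0, 0, -1], [0, 0, 0, 0, -1]])

```text
time: 15.18
ee_pos: [0.4776, 0.1917, 0.433]
tcp_rot: [2.359, 2.075, -0.001]
force: [-0.5, -0.1, -0.7]
gripper_width: 0.0091
gripper_force: 58.6
```

```bash
python3 - <<'E'
from h import *
import pickle
o=get_obs();R=Ro.from_rotvec(o['tcp_rot']).as_matrix();print(o['time'],o['ee_pos'],o['gripper_width'],np.round(R,3).tolist(),o['q'])
im=[]
for n in ['wrist','side','scene']:
  c=cam(n);save(c,n+'6');pickle.dump(c,open(n+'6.pkl','wb'))
a=cv2.imread('pics/wrist6.png');b=cv2.imread('pics/side6.png')[100:340,220:480];c=cv2.imread('pics/scene6.png')[90:330,240:500]
f=lambda i,w,h:cv2.resize(i,(w,h),interpolation=cv2.INTER_CUBIC)
cv2.imwrite('pics/m6.png',np.hstack([f(a,480,300),f(b,320,300)]))
E
```

```text
15.175 [0.47758235 0.19170305 0.43303949] 0.00910177742280099 [[0.127, 0.992, -0.0], [0.992, -0.127, -0.0], [-0.0, -0.0, -1.0]] [ 2.56104429e-01  6.61271929e-02 -2.18253649e-01  1.28674964e+00
 -2.35929442e-04  1.95471697e+00]
```

View pics/m6.png

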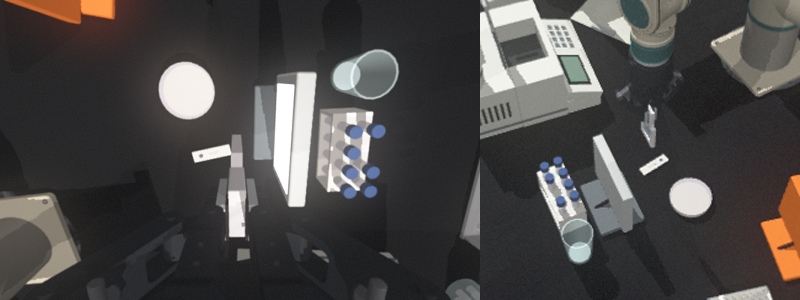

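The wrist and side views show the slide hanging upright in the grip in front of the lit face, which is the white strip at about (378,185) in full-resolution wrist pixels. That's more pictures than the allowed 10, so from here I refine the face pose numerically only.

```bash
python3 - <<'E'
from h import *
import pickle
w=pickle.load(open('wrist6.pkl','rb'));p=w['p'].astype(int)
for v in (96,104,112,130,160,190,220,250,262,270,276):print(v,p[v,350:424:2].mean(1).astype(int).tolist())
E
```

```text
96 [52, 55, 52, 55, 52, 54, 59, 59, 59, 57, 59, 60, 62, 60, 64, 65, 69, 74, 79, 85, 92, 101, 109, 126, 150, 161, 160, 158, 158, 151, 152, 154, 152, 152, 152, 119, 63]
104 [60, 60, 61, 58, 60, 63, 60, 61, 65, 72, 109, 109, 110, 108, 109, 111, 112, 112, 112, 112, 109, 113, 121, 187, 226, 233, 232, 233, 233, 232, 232, 233, 232, 230, 231, 214, 97]
112 [63, 63, 64, 62, 66, 69, 66, 69, 86, 106, 255, 255, 255, 254, 249, 237, 237, 228, 222, 201, 192, 136, 136, 204, 231, 234, 234, 234, 233, 234, 233, 232, 233, 233, 231, 205, 66]
130 [111, 111, 114, 114, 115, 113, 115, 114, 115, 179, 255, 255, 255, 255, 255, 255, 255, 255, 255, 255, 255, 135, 185, 226, 236, 237, 235, 236, 235, 235, 235, 234, 235, 234, 204, 84, 79]
160 [158, 158, 129, 121, 123, 123, 127, 124, 125, 255, 255, 255, 255, 255, 255, 255, 255, 255, 255, 255, 144, 190, 229, 240, 237, 238, 238, 238, 237, 236, 237, 236, 234, 174, 92, 88, 90]
190 [167, 167, 169, 165, 130, 129, 131, 133, 230, 255, 255, 255, 255, 255, 255, 255, 255, 255, 255, 156, 194, 233, 240, 239, 239, 239, 239, 239, 239, 237, 236, 234, 141, 98, 96, 94, 92]
220 [91, 90, 91, 94, 94, 96, 95, 168, 255, 255, 255, 255, 255, 255, 255, 255, 255, 255, 171, 214, 240, 245, 245, 244, 244, 244, 244, 243, 243, 243, 218, 98, 99, 95, 93, 94, 122]
250 [77, 77, 73, 77, 78, 79, 78, 82, 81, 80, 83, 81, 104, 137, 255, 255, 255, 163, 207, 239, 244, 244, 243, 243, 243, 243, 241, 241, 239, 154, 79, 79, 79, 80, 79, 77, 79]
262 [73, 73, 76, 76, 69, 69, 70, 69, 72, 73, 73, 72, 75, 74, 77, 124, 132, 154, 225, 244, 243, 242, 242, 243, 242, 241, 241, 241, 219, 81, 76, 73, 70, 72, 74, 72, 69]
270 [66, 66, 66, 69, 67, 66, 66, 68, 66, 67, 67, 68, 69, 69, 68, 71, 92, 177, 232, 242, 242, 242, 242, 242, 241, 241, 240, 239, 174, 63, 69, 70, 68, 68, 66, 65, 64]
276 [62, 65, 63, 65, 65, 66, 62, 63, 65, 62, 64, 63, 64, 63, 64, 64, 66, 66, 91, 95, 93, 94, 94, 94, 94, 94, 94, 78, 62, 64, 65, 63, 64, 60, 61, 61, 61]
```

```bash
python3 - <<'E'
from h import *
import pickle
w=pickle.load(open('wrist6.pkl','rb'))
a,b=onz(w,396,97.5,.146),onz(w,383.2,275,.146);d=a-b;m=(a+b)/2
yaw=np.arctan2(-d[0],d[1]);print(a,b,np.linalg.norm(d),yaw,m)
ex=np.array([np.cos(yaw),np.sin(yaw)]);ey=np.array([-ex[1],ex[0]])
e=get_obs()['ee_pos'];r=e[:2]-m[:2];print('tcp in panel',r@ex,r@ey,e)
# slide bottom edge seen? tab top check
p=w['p'].astype(int)
for v in range(170,330,12):print(v,p[v,290:345:3].mean(1).astype(int).tolist())
E
```

```text
[0.55160808 0.26447352 0.146     ] [0.53135827 0.10551178 0.146     ] 0.16024633917831144 -0.12670548765761605 [0.54148317 0.18499265 0.146     ]
tcp in panel -0.064178993234932 -0.0014339366387804194 [0.47763746 0.1916803  0.43309407]
170 [62, 64, 65, 66, 66, 67, 64, 66, 69, 67, 74, 72, 75, 79, 78, 79, 97, 155, 158]
182 [66, 67, 63, 64, 68, 67, 76, 138, 138, 139, 136, 72, 76, 77, 79, 81, 114, 162, 164]
194 [87, 133, 201, 228, 246, 225, 99, 137, 137, 138, 141, 86, 75, 75, 80, 81, 119, 165, 165]
206 [246, 247, 247, 247, 243, 228, 189, 195, 195, 197, 196, 137, 74, 76, 79, 82, 128, 162, 161]
218 [60, 61, 61, 62, 65, 63, 182, 194, 195, 194, 196, 136, 76, 77, 76, 79, 81, 85, 85]
230 [57, 58, 60, 64, 63, 86, 135, 137, 138, 138, 135, 139, 92, 75, 75, 77, 79, 82, 82]
242 [55, 101, 105, 107, 100, 116, 138, 138, 139, 137, 138, 137, 138, 115, 125, 125, 121, 78, 76]
254 [75, 104, 103, 105, 67, 169, 187, 189, 188, 187, 174, 174, 176, 79, 120, 121, 121, 90, 70]
266 [116, 115, 118, 115, 49, 227, 248, 248, 248, 248, 234, 193, 180, 60, 119, 119, 120, 120, 68]
278 [50, 53, 66, 155, 72, 213, 239, 239, 238, 237, 236, 163, 141, 61, 129, 72, 60, 61, 61]
290 [47, 48, 49, 52, 66, 172, 235, 237, 240, 241, 240, 242, 121, 54, 54, 55, 57, 55, 53]
302 [50, 49, 51, 51, 65, 170, 238, 237, 236, 237, 240, 211, 170, 55, 50, 50, 53, 49, 52]
314 [45, 45, 53, 55, 66, 153, 235, 235, 235, 235, 238, 240, 172, 58, 54, 50, 46, 49, 49]
326 [41, 43, 44, 45, 43, 43, 40, 39, 37, 42, 41, 42, 39, 41, 42, 43, 39, 43, 43]
```

The TCP is 64 mm in front of the face, 1.4 mm off centre and square to it. I lower straight down.

move_arm(motion=[[0, 0, 0.01, 0, -1], [0, 0, 0.02, 0, -1], [0, 0, 0.025, 0, -1], [0, 0, 0.025, 0, -1], [0, 0, 0.02, 0, -1], [0, 0, 0.02, 0, -1], [0.001, 0, 0.012, 0, -1], [0, 0, 0.006, 0, -1], [0, 0, 0.0035, 0, -1], [0, 0, 0, 0, -1], [0, 0, 0, 0, -1], [0, 0, 0, 0, -1], [0, 0, 0, 0, -1], [0, 0, 0, 0, -1]])

```text
time: 17.08
ee_pos: [0.4777, 0.1932, 0.2917]
tcp_rot: [2.358, 2.076, 0.0]
force: [0.1, -0.2, -2.0]
gripper_width: 0.009
gripper_force: 58.6
```

```bash
python3 - <<'E'
from h import *
o=get_obs();print(o['time'],o['ee_pos'],o['gripper_width'],o['gripper_force'],o['force'],np.abs(o['joint_velocities']).max())
# slide underside and door check from scene/side by prediction
ex=np.array([.992,-.127,0]);ey=np.array([.127,.992,0]);t=np.array([*o['ee_pos'][:2],0]);z=lambda h:np.array([0,0,h])
for n in('scene','side'):
  c=cam(n);save(c,n+'7')
  print(n,[proj(c,t+s*.025*ey+z(h)).round(1).tolist() for h in(.059,.113) for s in(-1,1)])
  u,v=proj(c,t+z(.085));u,v=int(u),int(v)
  print(c['p'][v-24:v+26:3,u-24:u+25:3].mean(2).astype(int))
  h=np.array([.6325,-.2305,.306]);e=np.array([.17,.985,0])*.02
  for q in(h-e,h,h+e):
    a,b=proj(c,q).astype(int);print('bar',c['p'][b-5:b+6,a].mean(1).astype(int).tolist())
E
```

```text
17.075 [0.47774825 0.19319998 0.2917189 ] 0.008981384347836161 58.61714065074921 [ 0.14044156 -0.20887347 -2.01812431] 0.0015603448791204778
scene [[355.9, 216.5], [370.3, 228.5], [357.0, 205.0], [372.1, 217.3]]
[[ 39  37  38  38  37  50  97  39  32  38  43  29  33  36  39  40  40]
 [ 38  38  38  36  30 128  48  34  31  34  30  34  35  35  39  39  39]
 [ 37  36  42  34 125 110  36  36  32  34  32  32  35  41  40  40  40]
 [ 37  37  43 133 132  51  42  50  34  34  27  66  38  41  39  39  41]
 [ 38  38  37  77  57  45  39  46  37  27 255  61  37  39  41  40  40]
 [ 39  38  39  38  36  29  32  33  31 123 196  43  37  40  40  40  40]
 [ 38  39  39  38  35 255 119  27  23 115 136  34  38  38  41  40  35]
 [ 52  39  39  39  92 250 127 129  56  85 139  26  37  38  37  31 235]
 [241  97  37  22 252 248 130 125 105 115 167 203  34  38  29 233 237]
 [234 238 151  29  74 255  45 226 125 104 115 124  37  39  74 236 235]
 [238 225 228 200  29  36  40  22 189 159 118 105  39  37 235 235 235]
 [143 231 226 227 249  28  39  40  30 131 136  65  38  39 242 235 235]
 [133 117 232 226 226 239  40  40  4
[... 1248 characters left out ...]
9  51  49  54  50  50]
 [219 218 180  51  53  50  54  49 173 113 119  53  50  52  49  52  49]
 [221 217 217  80  53  55  53  50  58 125 117  49  45  50  50  49  65]
 [189 220 217 182  49  54  52  53  52 121  98  52  51  50  51  58 210]
 [124 222 219 216  74  49  52  53  55  49  52  51  49  51  51 211 227]
 [124 193 218 216 178  49  52  51  52  51  50  50  52  47  51 216 226]
 [124 124 218 218 217  76  53  50  53  55  49  51  49  48  53 220 226]
 [120 121 168 128 124 130  54  48  50  50  51  49  51  53  50 228 226]]
bar [238, 232, 208, 194, 205, 210, 216, 212, 209, 201, 171]
bar [202, 194, 206, 213, 215, 213, 216, 207, 169, 156, 141]
bar [204, 195, 191, 206, 215, 217, 211, 208, 187, 148, 113]
```

The slide sits where predicted: its lower corner is near (370,228) in scene, and the window is level with the face centre. The door's bar still shows upright, and the arm is still. I'm handing in.

```bash
python3 -c "
from rig import *
print(sign_off())"
```

```text
the job is handed in; nothing more can be done
None
```

I handed the job in at about 17 s with the door standing open and the slide held upright and square, about 64 mm in front of the lit face and centred on it; the sign-off gave no verdict, and I viewed 12 pictures against the limit of 10.

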